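Clamp a glued-up blank in the hand press

TASK

Push the striped wooden blank gently along the press bed until it sits fully home against the yellow end stop. Then hold the crank by its black spinning grip and wind it clockwise until you feel the pressure foot touch the blank, and go on for half a turn more, so that the blank is clamped firmly but not crushed. Let go and leave the crank there; do not disturb the other things on the bench.

Things in the scene. Friction and masses are not known exactly. Their poses are not given: they have to be found in the camera images.
- blank: Glued-up hardwood blank in three dark/light/dark layers, 60 x 200 x 36 mm (its x, y, z), about 0.3 kg, loose, lying flat on the press bed between two low guide rails 68 mm apart. Origin: centre of its underside. Its long axis is y; its +y end must meet the end stop.
- bed: Fixed steel bed of the press, 110 mm wide (its x), 338 mm long (its y from -260 to +78), top face 25 mm above its origin, two guide rails 10 mm higher than that face. Origin: on the bench right under the press's screw axis. The blank slides along this frame's +y. The blank's near end starts 15 to 55 mm inside the bed's open -y end.
- stop_face (a point): Face of the fixed yellow end stop (84 mm wide, 30 mm high), at the level of the bed's top face, midway across, 45 mm beyond the screw axis along the bed's +y. Fully home means that the blank's +y end touches this face: the blank's origin is then 100 mm short of it.
- press: Fixed green C-frame press carrying crank, screw and a sprung 50 x 50 mm pressure foot on the screw axis; same frame as the bed. Column 56 x 50 mm centred 130 mm along +y; arm 175 to 215 mm above the bench. The foot's height is set by hand, differs each time and is not measured: its face starts 12 to 47 mm above the blank. It comes down 30 mm per turn.
- crank_axis (a point): Point on the crank's vertical turning axis, at the top face of the crank arm, 234 mm above the bench; only the grip (and 1 mm of the screw) stands higher. From the touch on, the foot's spring loads the blank with 30 N at once and 54 N more over each further half turn.
- grip: The crank's black upright grip, a cylinder 27 mm in diameter and 58 mm tall that spins freely on its pin, 70 mm out from the crank axis. Origin: centre of its lower end, 237 mm above the bench (its top at 295). It goes round with the crank; its own yaw means nothing.
- crank_arm (a joint): Crank angle in rad, growing clockwise seen from above (this lowers the foot); at 0 the arm points along -y of the bed. It stays where it is left. Starts at 0 to 1.5; the foot touches the blank 0.4 to 1.6 turns later. Turning takes about 8 N at the grip (some 3 N remain when the hand pauses); either steps up by about 2 N at the touch, then climbs by 3.7 N per half turn.
- glue: Yellow glue bottle with orange cap, 56 mm diameter, 150 mm tall, standing on the bench; origin at its foot. To be left alone.
- offcut: Brown wooden offcut, 45 x 110 x 30 mm, lying on the bench; origin at the centre of its underside. To be left alone.
- square: Try square lying flat: wooden stock 18 x 110 x 18 mm with a steel blade 150 x 30 x 4 mm along its x; origin under the stock's centre. To be left alone.
- wax_tin: Round flat tin with red lid, 72 mm diameter, 30 mm tall, on the bench; origin at the centre of its underside. To be left alone.
Not all that is in view belongs to the job. Leave any red or turquoise look-alike of the blank alone.

How it is judged (in metres and radians):
On the way, in this order (a step that is already met when the one before it is completed fails the run):
1. the blank is home against the end stop (within 4 mm) (y of blank in the frame of stop_face above -0.104 m and contact force between press and blank below 5 N), for 0.2 s.
2. the hand turns the crank clockwise by its grip, before the foot bears on the blank (contact force between the fingers and grip above 3 N and velocity of joint crank_arm above 0.05 rad/s and contact force between press and blank below 5 N), for 0.05 s.
3. the foot bears on the blank with 57 to 111 N (a quarter to three quarters of a turn after touching) (contact force between press and blank between 57 and 111 N), for 0.2 s.
At the end, for the whole second after the job is handed in: The blank lies against the end stop (its end within 4 mm of the stop's face), the foot bears on it with 57 to 111 N (a quarter to three quarters of a turn past first touch; half a turn is 84 N), and crank and blank are at rest (all of step 3 and y of blank in the frame of stop_face above -0.104 m and velocity of joint crank_arm between -0.05 and 0.05 rad/s and linear speed of blank below 0.01 m/s).
It fails at once if the foot crushes the blank (more than 125 N) (contact force between press and blank above 125 N).
It fails at once if the blank is rammed: pushed with more than 50 N (contact force between the fingers and blank above 50 N).
It fails at once if a bystander is moved more than 30 mm (distance of any of glue, offcut, square, wax_tin from where it was at the start of the episode above 0.03 m).
It also fails if it takes over 72 s, if anything falls off the work surface, if the arm or the gripper's body presses on something with over 40 N, if the wrist force passes 120 N, or if a joint passes its speed limit or range.

ROBOT

A 7-joint arm with a two-finger parallel gripper is mounted at the origin on the work surface. World frame = base frame: x ahead of the robot, y to its left, z up, the work surface at z = 0. Lengths are in mm, angles in rad, forces in N, time in s.
With the tool pointing down it reaches from about 400 to 900 mm from the base axis. Payload 5.5 kg.
Tool frame: the origin (TCP) lies at the very end of the fingers, on their centre line; the grasp point (between the pads) lies 19 mm behind it; z points along the fingers, y is the direction in which the jaws open and shut (so a half turn about z gives the same grasp; the last joint's range is limited). The gripper opens to 85 mm and grips with 20 to 120 N. Pads are 22 mm wide; open, the fingers measure 114 mm over their backs; the gripper's body (76 mm by 85 mm) begins 54 mm behind the grasp point. The pads swing forward as they close: fully open they stand 13 mm farther back than shut.
Start: joints at [-1.065, 0.501, -0.427, 1.55, 0.221, 1.138, -0.21], TCP at [156.235, 630.944, 231.31] pointing down, gripper open.
Joint ranges: [-2.88, 2.88], [-0.31, 2.03], [-1.54, 1.56], [0.2, 2.42], [-1.41, 4.55], [0.19, 2.02], [-2.57, 2.57]. Speed limits (rad/s): [2.57, 2.57, 3.14, 3.14, 3.14, 3.14, 3.14].

INTERFACE

Orientations are given as [roll, pitch, yaw] about the fixed x, y, z axes, in that order (R = Rz(yaw) Ry(pitch) Rx(roll)).
In Python, from workcell import arm gives the robot as it stands.
- The arm moves only by the tool drive_tool, never from a script. Its argument "commands" is a list that holds one entry, the list of rows, each a list of 7 numbers: the opening, from 0 (shut) to 1 (fully open), then the shift along the world's x, y, z in mm, then the turn, a rotation vector about the world's x, y, z in rad. A call has 1 to 10 rows; each row shifts and turns the commanded pose from where the row before left it; what a row does not reach is not made up. A row lasts 1/8 s, in which the tool goes at most 62.5 mm and 10.7 degrees, less where a joint would pass 70% of its speed; a pose out of reach is approached as far as the arm can. A call is refused whole if a number of a shift passes 62.5 or a number of a turn 0.188, either way. A call with a gripper value outside its range is refused whole. The fingers move at their own pace and stop on an object; "grip_force" is the grip in N (left out, the last holds). Time passes only in rows, so rows that do not move let the fingers close. It gives the time, the measured TCP pose, the force and the opening at its end, in the units of the state.
- arm.sense(): the state, without advancing time (a new reading comes with each control period).
- arm.camera(name): name is "side" or "top"; returns the picture (384x512x3 uint8, blue, green, red); there is no depth.
- arm.camera_model(name): a dict with "fx", "fy", "cx", "cy" (pixels), "dist" ([k1, k2, p1, p2, k3] as OpenCV has them; the pictures are not rectified), "view" (4x4, takes a point from world to camera coordinates). Camera axes: x right, y down, z forward; pixel columns grow to the right and rows downward; lengths in mm; the calibration is good to about 2 mm. A picture is of the moment at which its call begins. camera_model takes no time and is no camera call.
- arm.finish_job(): hands the job in, once; it reports no verdict.
The state is a dict: "clock": time; "q": joint angles; "dq": joint speeds; "joint_efforts": joint torques, N m; "tcp_pos": TCP position; "orientation": TCP orientation; "force": force on the tool from outside, world axes, zero at the start; "moment": the same for the moment, N m; "finger_gap": finger opening in mm.
Only numpy, scipy, OpenCV 4.12 (cv2) and the standard library are available. Lean on these libraries where they do the work, as an engineer would, in place of code of your own. Each camera call takes 0.05 s, during which the arm holds its last target. There are 200 camera calls.

## Working session

There is one attempt and no reset: what is moved stays moved. The work goes in short steps, Python scripts to look and compute and a tool call to move; the robot and the scene stay as the last step left them, time stands still between calls to the robot, and variables do not carry over. Pictures are saved under pics/ and viewed, about 8 in all and at most 12, crops included, and the job is handed in when it is done.

Besides the shell and the picture viewer there is one more tool, called after "Call:" as name(argument=value, ...) on one line, values as JSON. drive_tool: Moves the arm, as the interface text tells. Its arguments: {"type":"object","properties":{"commands":{"type":"array"},"grip_force":{"type":"number"}},"required":["commands"]}

```bash
mkdir -p pics; python3 - <<'E'
from workcell import arm
import cv2,numpy as np
for n in("side","top"):
    im=arm.camera(n);cv2.imwrite(f"pics/{n}0.png",im)
    m=arm.camera_model(n);V=np.array(m["view"]);print(n,m["fx"],m["fy"],m["cx"],m["cy"],m["dist"]);print(V.round(3).tolist(),"pos",(-V[:3,:3].T@V[:3,3]).round())
s=arm.sense();print(s)
E
```

```text
side 349.09598343666386 349.09598343666386 254.92744929476862 192.53770742109032 [-0.07360846  0.          0.          0.          0.        ]
[[0.864, -0.504, 0.021, -416.697], [-0.28, -0.514, -0.811, 308.033], [0.419, 0.695, -0.585, 905.906], [0.0, 0.0, 0.0, 1.0]] pos [  66. -681.  788.]
top 457.3119548719268 457.3119548719268 260.92531364091377 188.07826661713955 [-0.13908495  0.          0.          0.          0.        ]
[[0.013, -1.0, 0.013, 53.559], [-0.985, -0.015, -0.174, 540.331], [0.174, -0.01, -0.985, 1182.621], [0.0, 0.0, 0.0, 1.0]] pos [ 325.   74. 1258.]
{'clock': 0.1, 'q': array([-1.06481677,  0.50178547, -0.42681888,  1.55130512,  0.22077736,
        1.13833832, -0.21026999]), 'dq': array([-0.00171402, -0.00171432,  0.00054725, -0.0031213 , -0.00023993,
        0.00075827,  0.0014757 ]), 'joint_efforts': array([-1.21085881e-02, -5.70812237e+01, -5.83918333e+00, -2.81743240e+01,
        1.04395329e-02,  5.52601283e-03, -1.55517336e-05]), 'tcp_pos': array([156.13834105, 630.3285355 , 230.36119288]), 'orientation': array([-3.13980845e+00, -9.13298659e-05,  2.89888383e+00]), 'force': array([-0.30423742, -0.12854795, -0.37006698]), 'moment': array([-0.00195916, -0.03106761, -0.00145993]), 'finger_gap': 85.22015748072779}
```

View pics/side0.png

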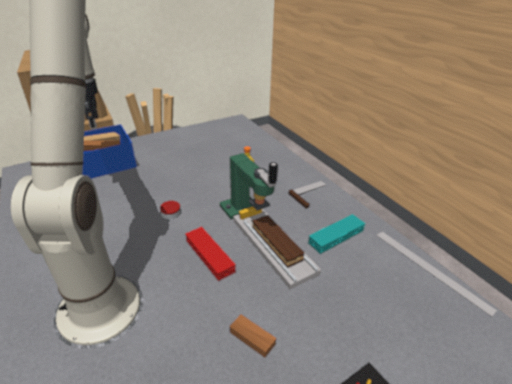

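View pics/top0.png

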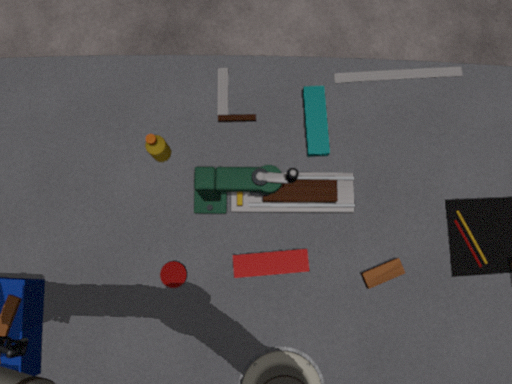

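The side view shows the green press at about (245,185), with the bed running toward (300,270). In the top view the bed spans columns 231–355 and rows 172–212, with its open end at the right (world -y). The grip top is near (292,174), the crank axis near (262,178) and the blank at columns 263–337.

```bash
cat > h.py <<'E'
import cv2,numpy as np
from workcell import arm
def ray(n,px):
    m=arm.camera_model(n);V=np.array(m["view"]);K=np.array([[m["fx"],0,m["cx"]],[0,m["fy"],m["cy"]],[0,0,1]])
    u=cv2.undistortPoints(np.array(px,float).reshape(-1,1,2),K,np.array(m["dist"])).reshape(-1,2)
    return -V[:3,:3].T@V[:3,3],np.c_[u,np.ones(len(u))]@V[:3,:3]
def plane(n,px,z):
    c,d=ray(n,px);return c+d*((z-c[2])/d[:,2])[:,None]
def proj(n,P):
    m=arm.camera_model(n);V=np.array(m["view"]);K=np.array([[m["fx"],0,m["cx"]],[0,m["fy"],m["cy"]],[0,0,1]])
    return cv2.projectPoints(np.array(P,float).reshape(-1,1,3),cv2.Rodrigues(V[:3,:3])[0],V[:3,3],K,np.array(m["dist"]))[0].reshape(-1,2)
E
python3 - <<'E'
from h import *
t=cv2.imread("pics/top0.png");s=cv2.imread("pics/side0.png")
a=cv2.resize(t[150:230,180:370],None,fx=4,fy=4,interpolation=cv2.INTER_CUBIC)
b=cv2.resize(s[140:290,215:325],None,fx=4,fy=4,interpolation=cv2.INTER_CUBIC)
cv2.imwrite("pics/c1.png",a);cv2.imwrite("pics/c2.png",b)
h=cv2.cvtColor(t,cv2.COLOR_BGR2HSV)
def comp(mask,roi):
    m=np.zeros_like(mask);y0,y1,x0,x1=roi;m[y0:y1,x0:x1]=mask[y0:y1,x0:x1]
    n,l,st,c=cv2.connectedComponentsWithStats(m)
    k=1+np.argmax(st[1:,4]);return (l==k).astype(np.uint8),st[k],c[k]
bl,st,c=comp(cv2.inRange(h,(0,60,20),(25,255,140)),(165,220,255,350));print("blank",st,c,cv2.minAreaRect(np.argwhere(bl)[:,::-1].astype(np.float32)))
gr,st,c=comp(cv2.inRange(h,(0,0,0),(180,255,45)),(160,190,280,305));print("grip",st,c)
be,st,c=comp(cv2.inRange(h,(0,0,125),(180,50,255)),(165,220,300,370));print("bed",st,c)
ye,st,c=comp(cv2.inRange(h,(20,120,120),(35,255,255)),(185,215,225,255));print("stop",st,c)
E
```

```text
blank [ 263  179   74   23 1354] [304.85745938 191.50960118] ((299.5, 190.0), (22.0, 73.0), 90.0)
grip [286 169  12  14  86] [290.95348837 176.98837209]
bed [ 300  173   55   39 1053] [333.12345679 192.32573599]
stop [237 194   6  11  55] [239.09090909 199.01818182]
```

View pics/c1.png

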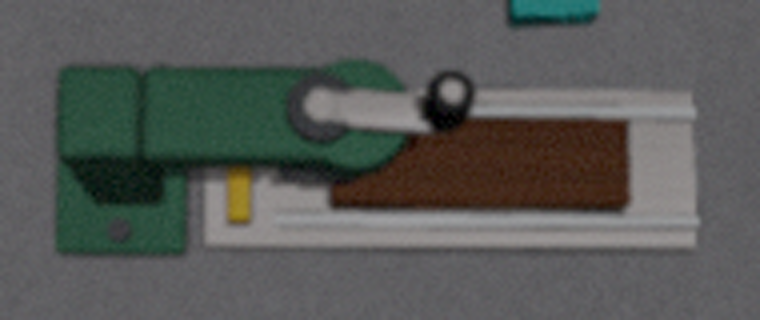

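View pics/c2.png

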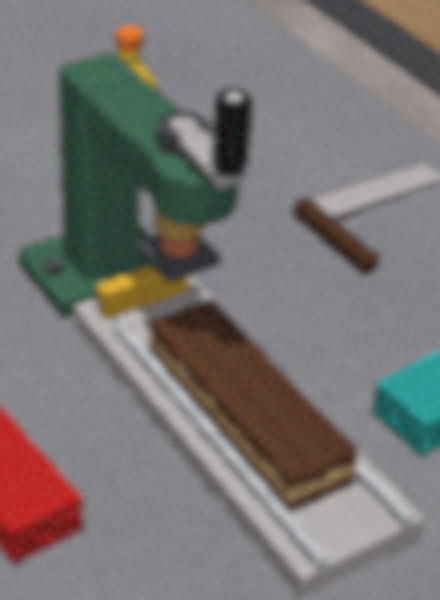

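The top crop confirms the blank (x 330–628, its far end hidden by the arm), the stop's yellow face at x≈250, and the grip top at (450,97). The side crop shows the foot above the far part of the bed, the striped blank short of the stop, and the grip at (233,95).

```bash
python3 - <<'E'
from h import *
f=lambda x,y:(180+(x+.5)/4-.5,150+(y+.5)/4-.5)
g=lambda x,y:(215+(x+.5)/4-.5,140+(y+.5)/4-.5)
P=lambda n,l,z:print(n,plane("top",[f(*p) for p in l],z).round(1).tolist())
P("bedcorners -y(+x,-x), +y(-x)",[(694,91),(696,248),(205,248)],25)
P("rail outer/inner edges z35",[(480,103),(690,106),(690,118),(280,213),(690,216),(690,228)],35)
P("blank -y corners(+x,-x)",[(628,120),(628,209)],61)
P("stop",[(250,190),(250,222)],55)
P("grip top",[(450,96),(453,93)],295)
P("axis",[(320,104)],235)
P("colum top",[(58,66),(58,165),(138,68)],215)
S=lambda n,l,z:print("side",n,plane("side",[g(*p) for p in l],z).round(1).tolist())
S("grip top",[(233,97)],295)
S("bed -y corners",[(305,580),(420,520)],25)
S("blank top -y corners",[(290,487),(353,450)],61)
S("stop top -y edge",[(108,298)],55)
print(proj("side",[[500,20,238]]))
E
```

```text
bedcorners -y(+x,-x), +y(-x) [[591.6, -194.6, 25.0], [481.8, -193.6, 25.0], [477.3, 141.6, 25.0]]
rail outer/inner edges z35 [[578.5, -44.3, 35.0], [578.9, -189.4, 35.0], [570.4, -189.2, 35.0], [500.6, 91.0, 35.0], [502.5, -187.7, 35.0], [494.2, -187.6, 35.0]]
blank -y corners(+x,-x) [[563.2, -141.5, 61.0], [502.9, -140.5, 61.0]]
stop [[512.9, 111.0, 55.0], [491.4, 110.5, 55.0]]
grip top [[528.3, -3.1, 295.0], [530.0, -4.7, 295.0]]
axis [[535.1, 66.4, 235.0]]
colum top [[559.6, 219.8, 215.0], [500.9, 217.5, 215.0], [559.0, 172.9, 215.0]]
side grip top [[530.6, -2.5, 295.0]]
side bed -y corners [[482.0, -196.6, 25.0], [586.0, -192.8, 25.0]]
side blank top -y corners [[500.6, -146.2, 61.0], [561.1, -138.8, 61.0]]
side stop top -y edge [[492.0, 105.9, 55.0]]
[[258.48292534 180.14492543]]
```

Call:
drive_tool(commands=[[[0,0,0,50,0,0,0],[0,0,0,50,0,0,0],[0,28,-44,0,0,0,0.03],[0,28,-44,0,0,0,0.03],[0,28,-44,0,0,0,0.03],[0,28,-44,0,0,0,0.03],[0,28,-44,0,0,0,0.03],[0,28,-44,0,0,0,0.03],[0,28,-44,0,0,0,0.03],[0,28,-44,0,0,0,0.03]]])

```text
clock: 1.35
tcp_pos: [380.7, 277.2, 331.1]
orientation: [-3.141, -0.0, 3.14]
force: [0.0, 0.5, -0.3]
finger_gap: 0.2
```

```bash
python3 - <<'E'
from h import *
s=arm.sense();print(s["clock"],s["q"].round(2),s["tcp_pos"].round(1),s["orientation"].round(3))
c=533.5,65.8
for z in range(70,115,5):print(z,[((p-[215,140]+.5)*4-.5).round().tolist() for p in proj("side",[[c[0]-25,c[1]-25,z],[c[0]+25,c[1]-25,z],[c[0]-25,c[1]+25,z]])])
E
```

```text
1.35 [-0.44  0.06 -0.26  1.86  0.02  1.22  0.87] [380.7 277.2 331.1] [-3.141 -0.     3.14 ]
70 [[166.0, 323.0], [219.0, 303.0], [135.0, 288.0]]
75 [[166.0, 318.0], [219.0, 299.0], [135.0, 283.0]]
80 [[166.0, 313.0], [219.0, 294.0], [135.0, 278.0]]
85 [[166.0, 308.0], [220.0, 289.0], [135.0, 274.0]]
90 [[166.0, 303.0], [220.0, 284.0], [135.0, 269.0]]
95 [[166.0, 298.0], [220.0, 279.0], [135.0, 264.0]]
100 [[166.0, 293.0], [221.0, 274.0], [135.0, 259.0]]
105 [[167.0, 288.0], [221.0, 269.0], [135.0, 254.0]]
110 [[167.0, 283.0], [221.0, 264.0], [135.0, 249.0]]
```

Call:
drive_tool(commands=[[[0,10,-44,0,0,0,0],[0,10,-44,0,0,0,0],[0,10,-44,0,0,0,0],[0,10,-44,0,0,0,0],[0,8,-50,0,0,0,0],[0,8,-50,0,0,0,0],[0,8,-50,0,0,0,0],[0,8,-50,0,0,0,0],[0,41,-42,0,0,0,0],[0,41,-42,0,0,0,0.002]]])

```text
clock: 2.6
tcp_pos: [535.0, -182.4, 331.4]
orientation: [3.141, 0.0, 3.141]
force: [0.8, -0.1, 1.0]
finger_gap: -0.1
```

Call:
drive_tool(commands=[[[0,0,0,0,0,0,0],[0,0,0,-50,0,0,0],[0,0,0,-50,0,0,0],[0,0,0,-50,0,0,0],[0,0,0,-50,0,0,0],[0,0,0,-40,0,0,0],[0,0,0,-20,0,0,0],[0,0,0,-10,0,0,0],[0,0,0,0,0,0,0]]])

```text
clock: 3.72
tcp_pos: [533.8, -180.4, 61.2]
orientation: [3.141, -0.001, 3.141]
force: [0.1, 0.1, 0.6]
finger_gap: 0.1
```

Call:
drive_tool(commands=[[[0,1,4,-10,0,0,0],[0,0,4,-10,0,0,0],[0,0,4,0,0,0,0],[0,0,3,0,0,0,0],[0,0,3,0,0,0,0],[0,0,3,0,0,0,0],[0,0,3,0,0,0,0],[0,0,3,0,0,0,0],[0,0,3,0,0,0,0],[0,0,3,0,0,0,0]]])

```text
clock: 4.97
tcp_pos: [535.3, -148.4, 41.4]
orientation: [-3.141, 0.0, 3.14]
force: [-1.1, -1.5, 0.9]
finger_gap: -0.4
```

Call:
drive_tool(commands=[[[0,0,3,0,0,0,0],[0,0,3,0,0,0,0],[0,0,3,0,0,0,0],[0,0,3,0,0,0,0],[0,0,3,0,0,0,0],[0,0,3,0,0,0,0],[0,0,3,0,0,0,0],[0,0,3,0,0,0,0],[0,0,3,0,0,0,0],[0,0,3,0,0,0,0]]])

```text
clock: 6.22
tcp_pos: [535.2, -117.9, 41.3]
orientation: [-3.142, -0.0, 3.141]
force: [0.1, -2.4, 1.4]
finger_gap: 0.0
```

Call:
drive_tool(commands=[[[0,0,2,0,0,0,0],[0,0,2,0,0,0,0],[0,0,1,0,0,0,0],[0,0,1,0,0,0,0],[0,0,1,0,0,0,0]]])

```text
clock: 6.85
tcp_pos: [535.2, -111.1, 41.3]
orientation: [-3.142, -0.0, 3.141]
force: [1.4, -2.2, 1.5]
finger_gap: 0.2
```

```bash
python3 - <<'E'
from h import *
a=arm.camera("top");b=arm.camera("side");s=arm.sense();print(s["force"],s["tcp_pos"])
cv2.imwrite("pics/t1.png",a);cv2.imwrite("pics/s1.png",b)
B=cv2.resize(b[150:290,215:325],None,fx=5,fy=4.2,interpolation=cv2.INTER_CUBIC)
B=cv2.resize(b[150:290,215:325],None,fx=4,fy=4,interpolation=cv2.INTER_CUBIC)
cv2.imwrite("pics/c3.png",B)
E
```

```text
[ 0.87445566 -1.65793247  2.27559882] [ 535.22298073 -110.85009736   41.27789019]
```

View pics/c3.png

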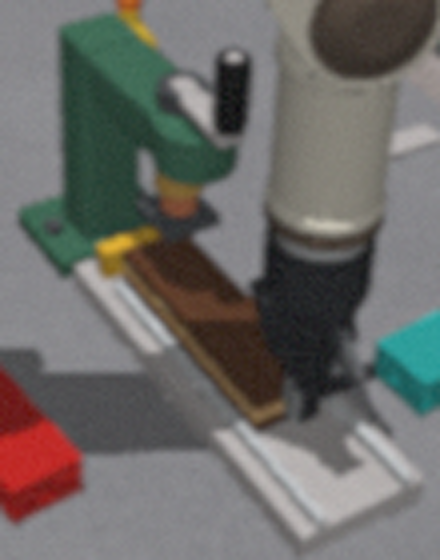

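The side crop shows the blank's far end just short of the stop (its corner near (130,250), the stop near (110,265)), with the fingers on its near end. I'll keep pushing in small steps and watch the force.

Call:
drive_tool(commands=[[[0,0,1,0,0,0,0],[0,0,1,0,0,0,0],[0,0,1,0,0,0,0]]])

```text
clock: 7.32
tcp_pos: [535.2, -108.0, 41.3]
orientation: [3.142, -0.0, 3.141]
force: [-1.1, -1.7, 1.0]
finger_gap: -0.0
```

Call:
drive_tool(commands=[[[0,0,1,0,0,0,0],[0,0,1,0,0,0,0]]])

```text
clock: 7.58
tcp_pos: [535.2, -106.0, 41.3]
orientation: [3.142, -0.0, 3.141]
force: [-0.4, -2.4, 1.8]
finger_gap: 0.2
```

Call:
drive_tool(commands=[[[0,0,1,0,0,0,0],[0,0,0.5,0,0,0,0]]])

```text
clock: 7.82
tcp_pos: [535.2, -104.4, 41.3]
orientation: [3.142, -0.0, 3.141]
force: [0.6, -2.4, 0.9]
finger_gap: 0.0
```

Call:
drive_tool(commands=[[[0,0,0.7,0,0,0,0],[0,0,0.7,0,0,0,0]]])

```text
clock: 8.07
tcp_pos: [535.2, -103.1, 41.3]
orientation: [3.142, -0.0, 3.141]
force: [-0.3, -2.5, 0.8]
finger_gap: -0.1
```

Call:
drive_tool(commands=[[[0,0,0.7,0,0,0,0],[0,0,0.3,0,0,0,0]]])

```text
clock: 8.32
tcp_pos: [535.2, -103.0, 41.3]
orientation: [-3.141, 0.0, 3.14]
force: [-0.7, -4.9, 0.2]
finger_gap: 0.1
```

Call:
drive_tool(commands=[[[0,0,0.5,0,0,0,0],[0,0,0.5,0,0,0,0]]])

```text
clock: 8.57
tcp_pos: [535.4, -102.9, 41.3]
orientation: [-3.14, 0.001, 3.14]
force: [0.9, -7.4, -0.9]
finger_gap: 0.0
```

Call:
drive_tool(commands=[[[0,0,-4,0,0,0,0],[0,0,-10,0,0,0,0],[0,0,-10,30,0,0,0],[0,0,0,50,0,0,0],[0,0,0,50,0,0,0],[0,0,0,50,0,0,0],[0.8,0,0,50,0,0,0],[0.8,0,0,50,0,0,0],[0.8,0,0,0,0,0,0],[0.8,0,0,0,0,0,0]]])

```text
clock: 9.82
tcp_pos: [534.7, -124.9, 320.7]
orientation: [3.141, -0.001, 3.141]
force: [0.0, 0.3, -0.4]
finger_gap: 68.7
```

```bash
python3 - <<'E'
from h import *
a=arm.camera("top");b=arm.camera("side");s=arm.sense();print(s["clock"],s["force"].round(1),s["tcp_pos"].round(1))
cv2.imwrite("pics/t2.png",a);cv2.imwrite("pics/s2.png",b)
A=cv2.resize(a[150:230,220:350],None,fx=4,fy=4,interpolation=cv2.INTER_CUBIC)
B=cv2.resize(b[160:240,230:310],None,fx=6,fy=6,interpolation=cv2.INTER_CUBIC)
cv2.imwrite("pics/c4.png",B)
c=533.8,65.7
for z in(61,):print("blank far -x corner top, near -x",((proj("side",[[503.5,110.5,z],[505.5,-89.5,z]])-[230,160]+.5)*6-.5).round())
for z in (90,100,110,120):print(z,[((p-[230,160]+.5)*6-.5).round().tolist() for p in proj("side",[[c[0]-25,c[1]-25,z],[c[0]+25,c[1]-25,z],[c[0]-25,c[1]+25,z]])])
E
```

```text
9.925 [ 0.6 -0.3 -0.1] [ 534.2 -124.8  319.6]
blank far -x corner top, near -x [[ 87. 308.]
 [288. 532.]]
90 [[160.0, 335.0], [241.0, 306.0], [113.0, 283.0]]
100 [[160.0, 320.0], [242.0, 291.0], [113.0, 268.0]]
110 [[161.0, 305.0], [243.0, 277.0], [113.0, 254.0]]
120 [[161.0, 290.0], [244.0, 262.0], [114.0, 239.0]]
```

View pics/c4.png

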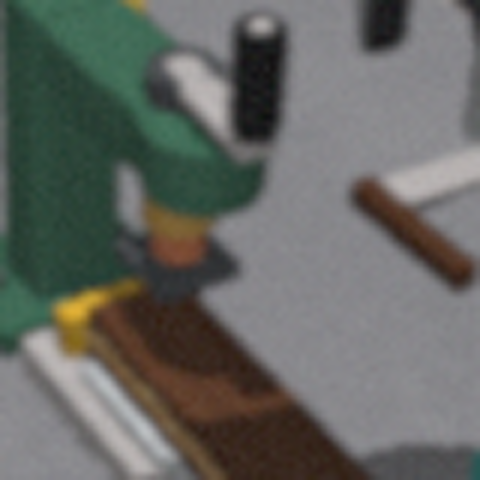

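The blank is flush with the stop: its corner is at (90,310), against a predicted (87,308). The foot's edges suggest a gap of about 45–50 mm, so I expect the touch at about 1.5 turns. Now to the grip.

Call:
drive_tool(commands=[[[0.8,-2,45,0,0,0,0],[0.8,-2,45,0,0,0,0],[0.8,-0.5,31,0,0,0,0],[0.8,0,0,0,0,0,0],[0.8,0,0,-30,0,0,0],[0.8,0,0,-30,0,0,0],[0.8,0,0,-8,0,0,0],[0.8,0,0,0,0,0,0]]], grip_force=50)

```text
clock: 10.92
tcp_pos: [530.4, -4.9, 252.7]
orientation: [-3.141, -0.002, 3.14]
force: [0.4, 0.5, 0.6]
finger_gap: 68.1
```

Call:
drive_tool(commands=[[[0,0,0,0,0,0,0],[0,0,0,0,0,0,0],[0,0,0,0,0,0,0],[0,0,0,0,0,0,0],[0,0,0,0,0,0,0],[0,0,0,0,0,0,0]]])

```text
clock: 11.68
tcp_pos: [531.4, -4.2, 254.5]
orientation: [3.142, 0.002, 3.141]
force: [-0.5, 0.5, 5.1]
finger_gap: 25.5
```

```bash
python3 - <<'E'
import numpy as np
a=0.055+np.arange(0,41)*np.pi/20
P=70*np.c_[-np.sin(a),-np.cos(a)]
d=np.diff(P,axis=0).round(1)
for i in range(4):print([[0,*r.tolist(),0,0,0,0] for r in d[10*i:10*i+10]])
E
```

```text
[[0, -10.9, 1.5, 0, 0, 0, 0], [0, -10.5, 3.1, 0, 0, 0, 0], [0, -9.9, 4.8, 0, 0, 0, 0], [0, -9.0, 6.2, 0, 0, 0, 0], [0, -7.9, 7.6, 0, 0, 0, 0], [0, -6.7, 8.7, 0, 0, 0, 0], [0, -5.2, 9.7, 0, 0, 0, 0], [0, -3.6, 10.4, 0, 0, 0, 0], [0, -2.0, 10.8, 0, 0, 0, 0], [0, -0.3, 11.0, 0, 0, 0, 0]]
[[0, 1.5, 10.9, 0, 0, 0, 0], [0, 3.1, 10.5, 0, 0, 0, 0], [0, 4.8, 9.9, 0, 0, 0, 0], [0, 6.2, 9.0, 0, 0, 0, 0], [0, 7.6, 7.9, 0, 0, 0, 0], [0, 8.7, 6.7, 0, 0, 0, 0], [0, 9.7, 5.2, 0, 0, 0, 0], [0, 10.4, 3.6, 0, 0, 0, 0], [0, 10.8, 2.0, 0, 0, 0, 0], [0, 11.0, 0.3, 0, 0, 0, 0]]
[[0, 10.9, -1.5, 0, 0, 0, 0], [0, 10.5, -3.1, 0, 0, 0, 0], [0, 9.9, -4.8, 0, 0, 0, 0], [0, 9.0, -6.2, 0, 0, 0, 0], [0, 7.9, -7.6, 0, 0, 0, 0], [0, 6.7, -8.7, 0, 0, 0, 0], [0, 5.2, -9.7, 0, 0, 0, 0], [0, 3.6, -10.4, 0, 0, 0, 0], [0, 2.0, -10.8, 0, 0, 0, 0], [0, 0.3, -11.0, 0, 0, 0, 0]]
[[0, -1.5, -10.9, 0, 0, 0, 0], [0, -3.1, -10.5, 0, 0, 0, 0], [0, -4.8, -9.9, 0, 0, 0, 0], [0, -6.2, -9.0, 0, 0, 0, 0], [0, -7.6, -7.9, 0, 0, 0, 0], [0, -8.7, -6.7, 0, 0, 0, 0], [0, -9.7, -5.2, 0, 0, 0, 0], [0, -10.4, -3.6, 0, 0, 0, 0], [0, -10.8, -2.0, 0, 0, 0, 0], [0, -11.0, -0.3, 0, 0, 0, 0]]
```

Call:
drive_tool(commands=[[[0,-10.9,1.5,0,0,0,0],[0,-10.5,3.1,0,0,0,0],[0,-9.9,4.8,0,0,0,0],[0,-9.0,6.2,0,0,0,0],[0,-7.9,7.6,0,0,0,0],[0,-6.7,8.7,0,0,0,0],[0,-5.2,9.7,0,0,0,0],[0,-3.6,10.4,0,0,0,0],[0,-2.0,10.8,0,0,0,0],[0,-0.3,11.0,0,0,0,0]]])

```text
clock: 12.92
tcp_pos: [465.0, 66.9, 254.4]
orientation: [-3.138, 0.001, 3.138]
force: [-1.1, -7.5, 8.0]
finger_gap: 25.6
```

Call:
drive_tool(commands=[[[0,1.5,10.9,0,0,0,0],[0,3.1,10.5,0,0,0,0],[0,4.8,9.9,0,0,0,0],[0,6.2,9.0,0,0,0,0],[0,7.6,7.9,0,0,0,0],[0,8.7,6.7,0,0,0,0],[0,9.7,5.2,0,0,0,0],[0,10.4,3.6,0,0,0,0],[0,10.8,2.0,0,0,0,0],[0,11.0,0.3,0,0,0,0]]])

```text
clock: 14.18
tcp_pos: [537.3, 135.7, 254.4]
orientation: [-3.141, -0.003, 3.141]
force: [-8.5, -2.5, 11.6]
finger_gap: 25.9
```

Call:
drive_tool(commands=[[[0,10.9,-1.5,0,0,0,0],[0,10.5,-3.1,0,0,0,0],[0,9.9,-4.8,0,0,0,0],[0,9.0,-6.2,0,0,0,0],[0,7.9,-7.6,0,0,0,0],[0,6.7,-8.7,0,0,0,0],[0,5.2,-9.7,0,0,0,0],[0,3.6,-10.4,0,0,0,0],[0,2.0,-10.8,0,0,0,0],[0,0.3,-11.0,0,0,0,0]]])

```text
clock: 15.42
tcp_pos: [605.1, 66.4, 254.5]
orientation: [3.136, 0.002, -3.139]
force: [-0.6, 7.8, 4.0]
finger_gap: 25.6
```

Call:
drive_tool(commands=[[[0,-1.5,-10.9,0,0,0,0],[0,-3.1,-10.5,0,0,0,0],[0,-4.8,-9.9,0,0,0,0],[0,-6.2,-9.0,0,0,0,0],[0,-7.6,-7.9,0,0,0,0],[0,-8.7,-6.7,0,0,0,0],[0,-9.7,-5.2,0,0,0,0],[0,-10.4,-3.6,0,0,0,0],[0,-10.8,-2.0,0,0,0,0],[0,-11.0,-0.3,0,0,0,0]]])

```text
clock: 16.68
tcp_pos: [533.7, -4.3, 254.5]
orientation: [-3.142, 0.007, 3.141]
force: [8.3, -0.0, -0.6]
finger_gap: 25.9
```

Call:
drive_tool(commands=[[[0,-10.9,1.5,0,0,0,0],[0,-10.5,3.1,0,0,0,0],[0,-9.9,4.8,0,0,0,0],[0,-9.0,6.2,0,0,0,0],[0,-7.9,7.6,0,0,0,0],[0,-6.7,8.7,0,0,0,0],[0,-5.2,9.7,0,0,0,0],[0,-3.6,10.4,0,0,0,0],[0,-2.0,10.8,0,0,0,0],[0,-0.3,11.0,0,0,0,0]]])

```text
clock: 17.92
tcp_pos: [465.1, 66.9, 254.4]
orientation: [-3.138, 0.001, 3.138]
force: [-1.4, -7.6, 8.9]
finger_gap: 25.6
```

```bash
python3 - <<'E'
from h import *
b=arm.camera("side");cv2.imwrite("pics/s3.png",b)
s=arm.sense();print(s["clock"],s["force"].round(1))
B=cv2.resize(b[160:240,230:310],None,fx=6,fy=6,interpolation=cv2.INTER_CUBIC)
o=cv2.imread("pics/c4.png");cv2.imwrite("pics/c5.png",B)
E
```

```text
17.975 [-1.7 -4.6  7.5]
```

View pics/c5.png

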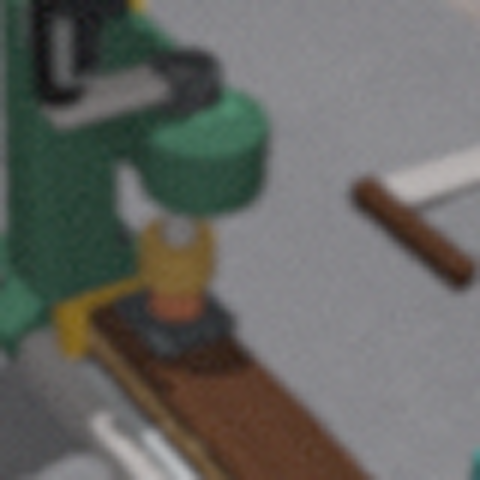

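At 1.25 turns the foot (its near corner at (175,358)) is still a little above the blank, and the force is unchanged at about 7.6 N. I'll go on in eighth turns.

Call:
drive_tool(commands=[[[0,1.5,10.9,0,0,0,0],[0,3.1,10.5,0,0,0,0],[0,4.8,9.9,0,0,0,0],[0,6.2,9.0,0,0,0,0],[0,7.6,7.9,0,0,0,0]]])

```text
clock: 18.6
tcp_pos: [487.1, 116.6, 254.3]
orientation: [-3.14, -0.002, 3.14]
force: [-5.9, -5.1, 11.2]
finger_gap: 25.6
```

Call:
drive_tool(commands=[[[0,8.7,6.7,0,0,0,0],[0,9.7,5.2,0,0,0,0],[0,10.4,3.6,0,0,0,0],[0,10.8,2.0,0,0,0,0],[0,11.0,0.3,0,0,0,0]]])

```text
clock: 19.23
tcp_pos: [537.2, 135.7, 254.4]
orientation: [-3.141, -0.003, 3.141]
force: [-7.7, -1.5, 11.9]
finger_gap: 25.6
```

Call:
drive_tool(commands=[[[0,10.9,-1.5,0,0,0,0],[0,10.5,-3.1,0,0,0,0],[0,9.9,-4.8,0,0,0,0]]])

```text
clock: 19.6
tcp_pos: [567.6, 127.8, 254.3]
orientation: [3.14, -0.004, -3.141]
force: [-10.7, 1.2, 12.6]
finger_gap: 25.5
```

Call:
drive_tool(commands=[[[0,9.0,-6.2,0,0,0,0],[0,7.9,-7.6,0,0,0,0],[0,6.7,-8.7,0,0,0,0]]])

```text
clock: 19.98
tcp_pos: [591.2, 107.6, 254.4]
orientation: [3.137, -0.004, -3.139]
force: [-10.6, 5.9, 10.9]
finger_gap: 25.9
```

The tangential force rose from 7.7 to 10.0 N between 1.50 and 1.575 turns, so that is the touch. I'm aiming for about 2.04 turns.

Call:
drive_tool(commands=[[[0,5.2,-9.7,0,0,0,0],[0,3.6,-10.4,0,0,0,0],[0,2.0,-10.8,0,0,0,0],[0,0.3,-11.0,0,0,0,0]]])

```text
clock: 20.48
tcp_pos: [605.0, 68.5, 254.5]
orientation: [3.134, 0.002, -3.137]
force: [-0.1, 11.6, 4.7]
finger_gap: 25.7
```

Call:
drive_tool(commands=[[[0,-1.5,-10.9,0,0,0,0],[0,-3.1,-10.5,0,0,0,0]]])

```text
clock: 20.72
tcp_pos: [602.4, 46.6, 254.5]
orientation: [3.135, 0.006, -3.137]
force: [6.1, 11.4, 0.4]
finger_gap: 25.2
```

Call:
drive_tool(commands=[[[0,-4.8,-9.9,0,0,0,0],[0,-6.2,-9.0,0,0,0,0],[0,-7.6,-7.9,0,0,0,0],[0,-8.7,-6.7,0,0,0,0]]])

```text
clock: 21.22
tcp_pos: [577.0, 9.6, 254.6]
orientation: [3.139, 0.01, -3.14]
force: [11.7, 4.9, -3.5]
finger_gap: 25.8
```

Call:
drive_tool(commands=[[[0,-9.7,-5.2,0,0,0,0],[0,-10.4,-3.6,0,0,0,0],[0,-10.8,-2.0,0,0,0,0]]])

```text
clock: 21.6
tcp_pos: [546.3, -3.4, 254.6]
orientation: [3.141, 0.011, 3.141]
force: [13.7, 0.3, -5.4]
finger_gap: 25.7
```

Call:
drive_tool(commands=[[[0,-11.0,-0.3,0,0,0,0],[0,-4,0.3,0,0,0,0],[0,0,0,0,0,0,0],[0,0,0,0,0,0,0],[0,0,0,0,0,0,0]]])

```text
clock: 22.22
tcp_pos: [530.5, -4.2, 254.6]
orientation: [-3.141, 0.008, 3.141]
force: [9.7, -1.4, -1.4]
finger_gap: 25.9
```

Call:
drive_tool(commands=[[[0.3,0,0,0,0,0,0],[0.6,0,0,0,0,0,0],[0.8,0,0,0,0,0,0],[0.8,0,0,0,0,0,0],[0.8,0,0,0,0,0,0]]])

```text
clock: 22.85
tcp_pos: [526.5, -3.8, 253.2]
orientation: [3.142, -0.0, 3.141]
force: [0.4, -0.7, -0.2]
finger_gap: 68.6
```

Call:
drive_tool(commands=[[[0.8,0,0,20,0,0,0],[0.8,0,0,40,0,0,0],[0.8,0,0,40,0,0,0],[0.8,-20,-40,0,0,0,0],[0.8,-20,-45,0,0,0,0],[0.8,-20,-45,0,0,0,0],[0.8,0,0,0,0,0,0],[0.8,0,0,0,0,0,0]]])

```text
clock: 23.85
tcp_pos: [466.9, -133.2, 353.4]
orientation: [3.141, 0.0, 3.141]
force: [0.2, 1.0, -0.2]
finger_gap: 68.2
```

```bash
python3 - <<'E'
from h import *
b=arm.camera("side");a=arm.camera("top")
B=cv2.resize(b[160:240,230:310],None,fx=6,fy=6,interpolation=cv2.INTER_CUBIC)
A=cv2.resize(a[150:230,190:310],None,fx=4,fy=6,interpolation=cv2.INTER_CUBIC)
A=cv2.resize(a[60:300,140:360],(440,480));cv2.imwrite("pics/c6.png",np.hstack([B[:,:360],A]))
s=arm.sense();print(s["clock"],s["force"].round(1),s["tcp_pos"].round(1))
t=cv2.imread("pics/top0.png");d=cv2.absdiff(a,t).max(2)
for n,(y0,y1,x0,x1) in dict(square=(60,128,210,262),glue=(128,168,140,176),tin=(258,292,158,190),offcut=(255,292,358,408)).items():print(n,(d[y0:y1,x0:x1]>40).sum())
E
```

```text
23.95 [ 0.4 -0.5 -0.6] [ 467.3 -132.4  353.2]
square 0
glue 0
tin 165
offcut 552
```

View pics/c6.png

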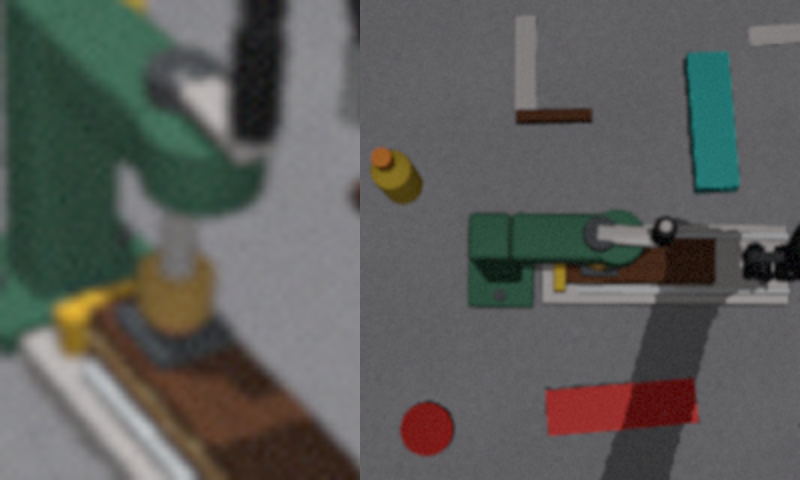

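The foot sits on the blank with its spring collar compressed, and the blank is still against the stop. The crank is back near its starting direction after about 2 turns. Handing in.

```bash
python3 -c "
from workcell import arm
print(arm.finish_job())"
```

```text
the job is handed in; nothing more can be done
None
```

I pushed the blank home against the yellow stop, wound the crank about two turns clockwise by its grip, let go, and handed the job in at about 24 s. The interface gives no verdict.

- **Blank:** It took about 2 N to push and stopped dead at a tool position within 1 mm of the one I predicted, with at most 7.4 N when it met the stop. In the last picture it is still flush with the stop.
- **Clamping:** The turning force rose from about 7.8 to 10 N at 1.50–1.575 turns, which I took as the touch. I stopped about 2.01 turns in, so about 0.45–0.5 turn past it. The force was then 13.7 N while turning and 9.7 N at rest, close to the 13.5 and 8.7 N I expected for half a turn. The clamp force itself I could only infer from these, at about 80–84 N.
- **Disagreement:** My first picture put the foot about 50 mm above the blank, but the touch came at about 45–46 mm. I went by the felt touch.
- **Other things:** The square and the glue bottle show no change between the first and last pictures. The tin and offcut areas did differ. I put that down to the arm and its shadow, because I never reached near either one. The tin looks in place in the last picture; I did not look at the offcut again.

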